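# Slide a display panel under the spring clip of its nest

### The arm

A 7-joint arm with a two-finger parallel gripper is mounted at the origin on a cart in front of the work surface, level with it; the furniture and walls round the work are solid. World frame = base frame: x ahead of the robot, y to its left, z up, the work surface at z = 0. Lengths are in m, angles in rad, forces in N, time in s.
With the tool pointing down it reaches from about 0.4 to 0.9 m from the base axis. Payload 5.6 kg.
Tool frame: the origin (TCP) lies midway between the tips of the shut fingers; the grasp point (between the pads) lies 19 mm behind it; z points along the fingers, y is the line along which they close (so a half turn about z gives the same grasp; the last joint's range is limited). The gripper opens to 92 mm and grips with 3 to 60 N. Pads are 20 mm wide; open, the fingers measure 128 mm over their backs; the gripper's body (75 mm by 189 mm) begins 69 mm behind the grasp point.
Start: joints at [1.266, 0.468, -0.012, 1.603, 0.006, 1.071, -0.056], TCP at [0.168, -0.628, 0.215] pointing down, gripper open.
Joint ranges: [-2.53, 2.53], [-0.31, 2.02], [-1.57, 1.55], [0.28, 2.44], [-1.29, 4.43], [0.15, 1.84], [-2.92, 2.92]. Speed limits (rad/s): [2.57, 2.57, 3.14, 3.14, 3.14, 3.14, 3.14].

### API

Orientations are given as a 3x3 rotation matrix whose columns are the frame's x, y, z axes.
In Python, from station import env, effector, solver, viewer, workorder, search_frame, tip_of gives the robot as it stands. Calls block until the motion is done:
- env.reach(position, orientation): joint-space move of the TCP to a pose.
- env.movel(position, frame=None, rate=0.15): straight line of the TCP; frame=None keeps the orientation; rate is the mean speed in m/s.
- env.goto_joints(angles): joint-space move.
- effector.release() and effector.grasp(squeeze=None): open the fingers fully, or close them until they stop; squeeze is the grip in N (None keeps the last).
- env.pause(seconds).
- solver.inverse_kinematics(position, orientation): joint angles nearest the present ones, or None.
- env.sense(): the state.
- viewer.read_camera(name): name is "scene" or "side" or "wrist"; returns (picture, depth): 420x560x3 uint8, red, green, blue; 420x560 float32, m along the optical axis (not along the pixel's ray), 0 where there is no reading.
- viewer.camera_info(name): a dict with "intrinsics" (3x3 intrinsics, pixels), "eye" and "rotation" of the camera in the world; the wrist camera has in their place "T_tool_cam" (4x4, takes a point from camera to tool coordinates, whose origin is the TCP and whose axes are the flange's). Camera axes: x right, y up, looking along -z (the intrinsics and any distortion apply to the point x, -y, -z); pixel columns grow to the right and rows downward; lengths in m; the calibration is good to about 2 mm. A picture is of the moment at which its call begins: read the wrist's pose just before it. camera_info takes no time and is no camera call.
A pose or a line that the arm cannot do raises env.PlanningError and nothing moves.
- workorder.finish_job(): hands the job in; it is judged then, once.
Trained networks look in the newest picture that a camera, given by its name, has taken for a name from the list of things; names that differ only in an ending like _2 or _b are one class to them, and where a whole thing is asked for, a point or a joint stands for the part that bears it (a point fixed in the world has none). Each returns a list of dicts, best first, with "score" (0 to 1); they miss things now and then, are a little off and sometimes report something else, mostly with a low value. They report only what shows in the picture. A call takes as long as a camera call.
- search_frame(camera, name): "at" ([x, y, z] in m, in world coordinates, good to about 4 mm: the middle of the surface that is visible of it).
- tip_of(camera, name): "at" ([x, y, z] in m, in world coordinates, good to about 4 mm: a listed point, or the origin of a listed thing).
The state is a dict: "t": time; "joint_positions": joint angles; "joint_velocities": joint speeds; "tau": joint torques, N m; "ee_pos": TCP position; "tcp_rot": TCP orientation; "wrist_force": force on the tool from outside, world axes, zero at the start; "moment": the same for the moment, N m; "gripper_width": finger opening in m; "grasp_force": force on a finger pad.
Only numpy, scipy, OpenCV 4.12 (cv2) and the standard library are available. Lean on these libraries where they do the work, as an engineer would, in place of code of your own. Each camera call takes 0.05 s, during which the arm holds its last target. There are 200 camera calls.

### The job

Press and hold down the orange thumb bar of the spring clip with one fingertip so that its steel tongue lifts, and while it is held down push the black panel along its channel with the other fingertip, under the tongue, until it is fully home against the dark end stop. Then let go so that the tongue springs down onto the panel and clamps it. Do not grasp or lift the panel, and leave the loupe, the nut plate and the bolt where they are.

Things in the scene. Friction and masses are not known exactly. Their poses are not given: they have to be found in the camera images.
- nest: Aluminium panel nest fixed on four 250 mm legs on the blue mat, 201 mm (x) by 110 mm. Origin: underside of its plate, mid-width of the channel; +x is the push direction, z up; x, y, z below are in this frame, mm. Channel |y| < 41.5, open at the -x end; rails 6 thick, tops z 24. The panel slides on white runners (|y| 20 to 41.5, tops z 16, from x -100). Clip pin along x at y 50, z 31; lugs to z 36.
- slot (a point): Point in the nest at x -90, y 0, z 4: floor of the open slot between the runners, 40 mm wide (|y| < 20) along the whole channel, 12 mm deep below the runner tops, so that a fingertip can stand and travel in it behind the panel's near edge.
- stop_face (a point): Middle of the face of the dark end stop at the nest's +x end (x 88, y 0, z 20); the stop is 95 mm wide, its top at z 24. The panel is home when its far edge touches this face.
- clip (a joint): Angle of the spring clip, rad. 0 = at rest, tongue down, blocking the panel; grows as the thumb bar is pressed down, 0.52 = mechanical stop. From 0.30 the tongue clears the panel's top; let go on a panel it rests at about 0.26. Pressing takes 2 to 5 N at the bar, up to 15 N with friction until the fingertip slides; it snaps shut when let go.
- thumb_bar (a point): Centre of the top of the clip's orange thumb bar (112 x 32 mm, x -112 to 0, outside the rail at +y); moves with the clip. At rest at y 87, z 27, sloping up outward 0.45 rad. At 0.45 rad it is level: top z 11.5, y 66 to 98. A fingertip at y 76 to 86 with its end at z 11 to 14 holds the clip open and can slide along the bar; the same height suits the other tip in the slot.
- tongue (a point): Middle of the underside of the foot of the clip's steel tongue, 20 mm long (x 54 to 74) and 6 mm wide (y 20 to 26); moves with the clip. At rest 17 mm above the nest's origin, 1 mm above the runners.
- panel: Loose black glass display panel, 79 x 102 x 7.7 mm, about 90 g, flat on the runners. Origin: centre of its underside (z 16 in the nest). Its own y, the 102 mm side, lies along the nest's x; near edge 51 mm from the origin toward the nest's -x. It starts with its far edge 6 to 33 mm short of the tongue; home, its origin is at x 37.
- mat: Blue mat, 210 x 520 x 2 mm, long side along its y; origin at the centre of its underside. Between it and the robot stands a white post rack: level crossbars, 40 mm square, 0.51 to 0.55 m and 0.90 to 0.94 m high, over the mat's near long edge, 50 mm posts 0.58 m apart at its ends. The arm must reach through the opening over the lower bar, tool first, then point down. The unit behind is 144 mm tall.
- loupe: Loose black magnifier loupe, 42 mm across, 40 mm high, standing on the mat beyond the nest's end stop; origin at the centre of its underside. Leave alone.
- nut_plate: Loose steel T-nut plate, 14 x 40 x 8 mm, lying on the mat beyond the nest's end stop; origin at the centre of its underside. Leave alone.
- bolt: Loose hex bolt, 42 x 18 x 16 mm, lying on the mat on its side before the open end of the channel, origin at the centre of its underside, 150 to 165 mm from the nest's origin toward -x. Leave alone.

How it is judged:
By the outcome, as a careful person would: the job done as asked, in the order asked, and still so for the second after the job is handed in, with the robot touching nothing.
It also fails if it takes over 42 s, if anything falls off the work surface, if the arm or the gripper's body presses on something with over 40 N, if the wrist force passes 120 N, or if a joint passes its speed limit or range.

## Working session

There is one attempt and no reset: what is moved stays moved. The work goes in short steps, each a Python script; the robot and the scene stay as the last script left them, time stands still between calls to the robot, and variables do not carry over. Pictures are saved under pics/ and viewed, at most 10 in all, crops included, and the job is handed in when it is done.

```bash
ls; mkdir -p pics; python3 - <<'E'
from station import env, effector, solver, viewer, workorder, search_frame, tip_of
import cv2, numpy as np
np.set_printoptions(precision=4,suppress=True)
for c in ("scene","side"):
    p,d=viewer.read_camera(c); cv2.imwrite(f"pics/{c}0.png",p[:,:,::-1]); np.save(f"pics/{c}0d.npy",d)
    i=viewer.camera_info(c); print(c,i)
    for n in ("nest","slot","stop_face","thumb_bar","tongue","panel","mat","bolt","loupe"):
        r=tip_of(c,n); print(n,[(np.round(x["at"],4),round(x["score"],2)) for x in r[:2]])
s=env.sense(); print(s["t"],s["ee_pos"],s["tcp_rot"],s["gripper_width"],s["wrist_force"])
E
```

```text
pics
scene {'intrinsics': array([[507.842 ,   0.    , 273.9065],
       [  0.    , 507.842 , 217.3626],
       [  0.    ,   0.    ,   1.    ]]), 'eye': array([0.1747, 0.6526, 0.6045]), 'rotation': array([[-0.9379,  0.1253, -0.3235],
       [-0.3464, -0.3882,  0.854 ],
       [-0.0185,  0.913 ,  0.4075]])}
nest [(array([ 0.4975, -0.2223,  0.2492]), 0.91)]
slot [(array([ 0.4641, -0.1399,  0.2576]), 0.86)]
stop_face [(array([ 0.5197, -0.3083,  0.2754]), 0.59)]
thumb_bar [(array([ 0.5567, -0.1417,  0.2828]), 0.73)]
tongue [(array([ 0.5372, -0.2784,  0.2681]), 0.6)]
panel [(array([ 0.4848, -0.2003,  0.269 ]), 0.85)]
mat []
bolt [(array([ 0.4313, -0.0748, -0.0036]), 0.65)]
loupe [(array([ 0.5451, -0.3535,  0.    ]), 0.69)]
side {'intrinsics': array([[404.6898,   0.    , 278.3428],
       [  0.    , 404.6898, 207.2078],
       [  0.    ,   0.    ,   1.    ]]), 'eye': array([ 0.8372, -0.6348,  0.8411]), 'rotation': array([[ 0.7875, -0.4686,  0.4005],
       [ 0.6162,  0.6123, -0.4953],
       [-0.0131,  0.6368,  0.7709]])}
nest [(array([ 0.4923, -0.2193,  0.2535]), 0.64)]
slot [(array([ 0.4614, -0.1384,  0.2583]), 0.6)]
stop_face [(array([ 0.5273, -0.3032,  0.2699]), 0.73)]
thumb_bar [(array([ 0.5578, -0.1377,  0.2787]), 0.87)]
tongue [(array([ 0.5375, -0.2767,  0.2714]), 0.55)]
panel [(array([ 0.4856, -0.1948,  0.2675]), 0.8)]
mat [(array([ 0.4924, -0.1761,  0.0013]), 0.92)]
bolt []
loupe []
1.0 [ 0.1682 -0.6279  0.2146] [[ 0.966   0.2587 -0.    ]
 [ 0.2587 -0.966  -0.0001]
 [-0.      0.0001 -1.    ]] 0.09186770684532423 [ 0.4324 -0.1767 -0.34  ]
```

View pics/scene0.png

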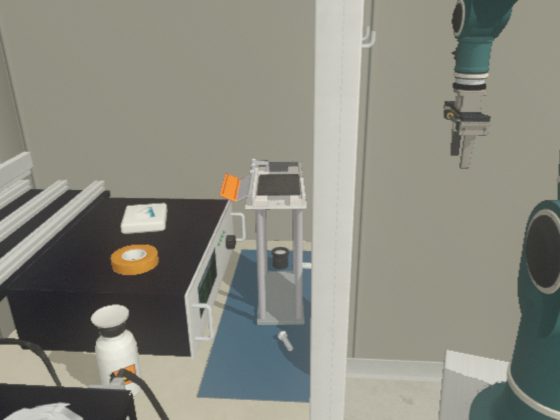

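View pics/side0.png

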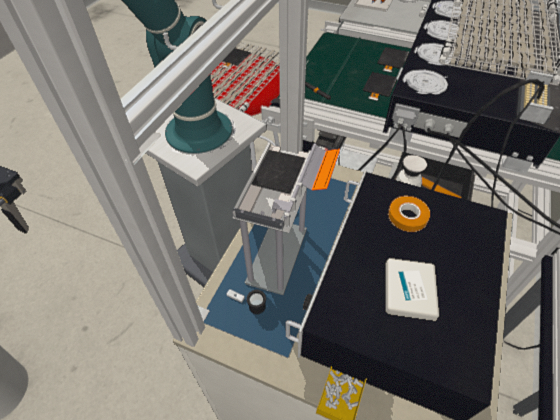

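The scene view shows the nest on its legs at about (275,185). The orange bar is at (230,187), on the unit's side (+world x), and the bolt is at (286,341). The side view shows the panel at (275,172), the bar at (325,168), the tongue at about (287,200) and the rack bar crossing at about (200,60). Next I need the fingertip geometry and an arm model.

View pics/w0.png

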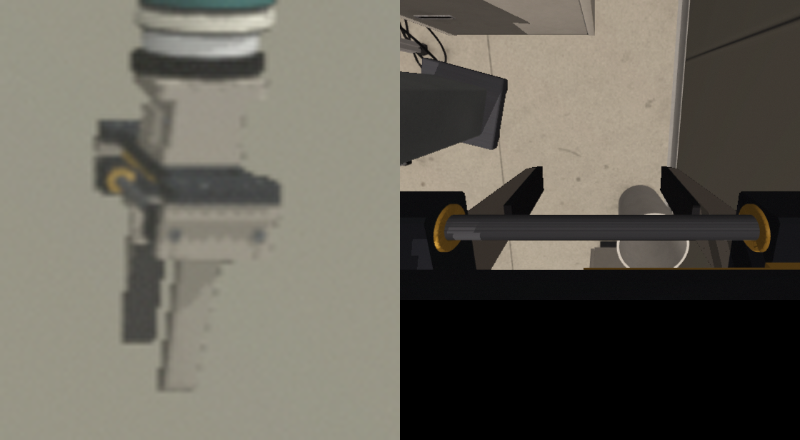

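The scene crop and depth show that the fingers taper toward the tips: inner faces at ±46 mm, backs at ±53 to 57 mm near the end. That puts the tip centres about 102 mm apart, so one tip fits in the slot and the other on the bar with the fingers across the channel. Now I'll fit the arm kinematics, nest pose, rack and fingertip shape.

```bash
cat > kin.py <<'E'
import numpy as np, os
from scipy.spatial.transform import Rotation as R
AX=[2,1,2,1,2,1,2]
def fk(q,p,full=False):
    """p: 8 offsets (3 each): before each joint, and after the last"""
    p=np.asarray(p).reshape(8,3); M=np.eye(3); x=np.zeros(3); pts=[]
    for i in range(7):
        x=x+M@p[i]; pts.append(x); M=M@R.from_euler('xyz'[AX[i]],q[i]).as_matrix()
    x=x+M@p[7]; pts.append(x)
    return (np.array(pts),M) if full else (x,M)
E
cat > fit.py <<'E'
from station import env, solver, viewer
from kin import *
from scipy.optimize import least_squares
np.set_printoptions(precision=4,suppress=True,linewidth=150)
rng=np.random.default_rng(0); D=[]
S=env.sense(); D.append((S["joint_positions"],S["ee_pos"],S["tcp_rot"]))
for k in range(150):
    x=rng.uniform([.2,-.6,.1],[.75,.3,.9]); 
    Rm=R.from_euler('zyx',[rng.uniform(-3,3),rng.uniform(1.2,3.4),rng.uniform(-.6,.6)]).as_matrix()
    q=solver.inverse_kinematics(x,Rm)
    if q is not None: D.append((np.array(q),x,Rm))
print(len(D))
M0=fk(D[0][0],np.zeros(24))[1]; F=M0.T@D[0][2]; print("tool rot\n",F)
print("rot err",max(np.abs(fk(q,np.zeros(24))[1]@F-r).max() for q,x,r in D))
A=np.vstack([np.column_stack([fk(q,e)[0] for e in np.eye(24)]) for q,_,_ in D]); b=np.concatenate([x for _,x,_ in D])
p=np.linalg.lstsq(A,b,rcond=1e-6)[0]; print(p.reshape(8,3),"res",np.abs(A@p-b).max())
np.savez("kin.npz",p=p,F=F)
N=np.array([[0,0,0],[-90,0,4],[88,0,20],[-56,87,27],[64,23,17]])/1000
a=np.array([[.4975,-.2223,.2492],[.4641,-.1399,.2576],[.5197,-.3083,.2754],[.5567,-.1417,.2828],[.5372,-.2784,.2681]])
c=np.array([[.4923,-.2193,.2535],[.4614,-.1384,.2583],[.5273,-.3032,.2699],[.5578,-.1377,.2787],[.5375,-.2767,.2714]])
def res(v,W): return (R.from_euler('z',v[0]).apply(N)+v[1:]-W).ravel()
for W in (a,c,(a+c)/2):
    r=least_squares(res,[-1.2,.49,-.22,.252],args=(W,)); print("nest",r.x,r.fun.reshape(-1,3).round(4).tolist())
for cam in ("side","scene"):
    i=viewer.camera_info(cam);K=i["intrinsics"];z=np.load(f"pics/{cam}0d.npy"); v,u=np.mgrid[:420,:560]
    P=(np.stack([(u-K[0,2])/K[0,0]*z,-(v-K[1,2])/K[1,1]*z,-z],-1)@i["rotation"].T+i["eye"])[z>0]
    for lo,hi in ((.5,.56),(.88,.96)):
        m=(P[:,2]>lo)&(P[:,2]<hi)&(P[:,0]>.3)&(P[:,0]<.5)&(P[:,1]>-.42)&(P[:,1]<.06)
        print(cam,lo,m.sum(),np.percentile(P[m],[1,5,50,95,99],axis=0) if m.any() else '')
    m=(P[:,2]>.1)&(P[:,2]<.85)&(P[:,0]>.3)&(P[:,0]<.45)
    for y in np.arange(-.6,.3,.03):
        k=m&(P[:,1]>=y)&(P[:,1]<y+.03)
        if k.sum()>60: print(round(y,2),k.sum(),P[k].min(0),P[k].max(0))
# finger shape
i=viewer.camera_info("scene");K=i["intrinsics"];z=np.load("pics/scene0d.npy")
P=np.stack([(u-K[0,2])/K[0,0]*z,-(v-K[1,2])/K[1,1]*z,-z],-1)@i["rotation"].T+i["eye"]
T=((P-S["ee_pos"])@S["tcp_rot"])[z>0]*1000
T=T[(np.abs(T[:,0])<25)&(np.abs(T[:,1])<75)&(T[:,2]>-75)&(T[:,2]<8)]
for lo in range(-65,5,5):
    g=T[(T[:,2]>=lo)&(T[:,2]<lo+5)]
    for s in (-1,1):
        h=g[g[:,1]*s>0]
        if len(h): print(lo,s,len(h),"y",np.percentile(h[:,1],[0,25,50,75,100]).round(1),"x",h[:,0].min().round(1),h[:,0].max().round(1))
E
python3 fit.py
```

```text
79
tool rot
 [[-0.5    0.866  0.   ]
 [-0.866 -0.5   -0.   ]
 [ 0.    -0.     1.   ]]
rot err 1.920929584502902
[[ 0.7407 -0.2416  0.196 ]
 [-0.4092  0.0332  0.196 ]
 [ 0.315   0.0332  0.1515]
 [-0.3886  0.0585  0.1515]
 [ 0.0616  0.0585  0.1753]
 [-0.074  -0.0155  0.1753]
 [ 0.16   -0.0155  0.0472]
 [-0.0113  0.0634  0.0472]] res 0.44961573591195203
nest [-1.2405  0.4938 -0.2241  0.253 ] [[-0.0037, -0.0018, 0.0038], [0.0006, 0.0009, -0.0006], [0.0027, 0.0009, -0.0024], [0.0013, -0.0012, -0.0028], [-0.0008, 0.0012, 0.0019]]
nest [-1.2094  0.4943 -0.2217  0.2528] [[0.002, -0.0024, -0.0007], [0.001, 0.0009, -0.0015], [-0.0019, -0.0008, 0.0029], [-0.002, -0.0009, 0.0011], [0.0009, 0.0033, -0.0016]]
nest [-1.2249  0.494  -0.2229  0.2529] [[-0.0009, -0.0021, 0.0015], [0.0008, 0.0009, -0.0011], [0.0004, 0.0, 0.0002], [-0.0003, -0.001, -0.0009], [0.0, 0.0022, 0.0001]]
side 0.5 6532 [[ 0.3611 -0.4182  0.5124]
 [ 0.3728 -0.4101  0.5157]
 [ 0.4228 -0.2989  0.545 ]
 [ 0.4616 -0.1312  0.5512]
 [ 0.4661 -0.0794  0.5517]]
side 0.88 0 
-0.54 321 [ 0.4465 -0.5166  0.1056] [ 0.45   -0.5145  0.6854]
-
[... 2201 characters left out ...]
8.5 -47.4] x -6.5 13.1
-30 1 18 y [40.5 45.6 47.1 48.5 59.8] x -7.0 13.6
-25 -1 24 y [-63.3 -61.5 -60.1 -58.6 -46.6] x -7.2 13.5
-25 1 20 y [43.3 46.1 47.1 50.5 59.8] x -7.5 13.8
-20 -1 18 y [-64.6 -61.3 -59.9 -59.1 -50.8] x -5.4 13.1
-20 1 18 y [40.7 45.1 46.5 50.6 55. ] x -6.2 12.8
-15 -1 22 y [-62.9 -60.9 -59.4 -58.  -51.8] x -6.2 12.7
-15 1 16 y [40.7 44.6 46.1 48.2 58.7] x -5.1 14.2
-10 -1 19 y [-63.2 -60.4 -59.  -56.4 -47.3] x -5.1 13.2
-10 1 20 y [41.4 44.4 46.2 47.4 52.3] x -6.5 12.8
-5 -1 16 y [-61.5 -59.4 -56.1 -55.1 -41.8] x -6.6 13.3
-5 1 15 y [41.5 43.4 45.  46.6 49.3] x -7.4 13.5
0 -1 8 y [-57.7 -56.9 -55.1 -53.4 -53.2] x -3.9 11.5
0 1 5 y [46.8 47.  47.4 48.2 50. ] x -5.0 12.1
```

```bash
cat > fit2.py <<'E'
from station import env, solver
import kin; from kin import *
import itertools
np.set_printoptions(precision=4,suppress=True,linewidth=150)
rng=np.random.default_rng(0); D=[]
S=env.sense(); D.append((S["joint_positions"],S["ee_pos"],S["tcp_rot"]))
for k in range(150):
    x=rng.uniform([.2,-.6,.1],[.75,.3,.9]); 
    Rm=R.from_euler('zyx',[rng.uniform(-3,3),rng.uniform(1.2,3.4),rng.uniform(-.6,.6)]).as_matrix()
    q=solver.inverse_kinematics(x,Rm)
    if q is not None: D.append((np.array(q),x,Rm))
best=[]
for s in itertools.product([1,-1],repeat=7):
  for b in (0,.5,1,-.5):
    B=R.from_euler('z',b*np.pi).as_matrix()
    f=lambda q:B@fk(np.array(s)*q,np.zeros(24))[1]
    F=f(D[0][0]).T@D[0][2]
    best.append((max(np.abs(f(q)@F-r).max() for q,x,r in D[:25]),s,b))
best.sort(key=lambda t:t[0]); print(best[:4])
e,s,b=best[0]; s=np.array(s)
if e<.05:
    B=R.from_euler('z',b*np.pi).as_matrix(); F=(B@fk(s*D[0][0],np.zeros(24))[1]).T@D[0][2]
    A=np.vstack([B@np.column_stack([fk(s*q,c)[0] for c in np.eye(24)]) for q,_,_ in D]); y=np.concatenate([x for _,x,_ in D])
    p=np.linalg.lstsq(A,y,rcond=1e-6)[0]; print(p.reshape(8,3),"res",np.abs(A@p-y).max())
    np.savez("kin.npz",p=p,F=F,B=B,s=s)
E
python3 fit2.py
```

```text
[(np.float64(6.476841285518731e-11), (-1, 1, -1, 1, -1, 1, -1), 0), (np.float64(6.476852387748977e-11), (-1, -1, -1, -1, -1, -1, -1), 1), (np.float64(1.231057115999235), (-1, 1, -1, -1, 1, 1, 1), 0), (np.float64(1.231057115999235), (-1, -1, -1, 1, 1, -1, 1), 1)]
[[-0.      0.      0.153 ]
 [ 0.     -0.0144  0.153 ]
 [-0.     -0.0144  0.2603]
 [-0.     -0.0021  0.2603]
 [-0.     -0.0021  0.2362]
 [-0.     -0.0002  0.2362]
 [-0.     -0.0002  0.1649]
 [ 0.      0.      0.1649]] res 5.092162802533551e-11
```

The kinematic model is now exact: shoulder z 0.306, links 0.521 and 0.472, tool 0.33. The rack bar is slanted, with its far edge at x ≈ 0.436−0.28(y+0.3). The arm has to go in through the opening, so I'll plan that with a small collision-checked RRT.

```bash
cat > plan.py <<'E'
from station import env, viewer
from kin import *
from scipy.optimize import least_squares
from scipy.spatial import cKDTree
import sys,time
np.set_printoptions(precision=3,suppress=True,linewidth=150)
k=np.load("kin.npz"); P_,F_,s_=k["p"],k["F"],k["s"]
LO=np.array([-2.53,-.31,-1.57,.28,-1.29,.15,-2.92])+.05; HI=np.array([2.53,2.02,1.55,2.44,4.43,1.84,2.92])-.05
VM=np.array([2.57,2.57,3.14,3.14,3.14,3.14,3.14])
def FK(q):
    pts,M=fk(s_*q,P_,True); return pts[[1,3,5,7]],M@F_
NY,NO=-1.225,np.array([.494,-.223,.253])
NR=R.from_euler('z',NY).as_matrix()
def nest(x,y,z): return NO+NR@np.array([x,y,z])
# boxes: centre, yaw, half sizes
th=np.arctan(.28); d=np.array([-np.sin(th),np.cos(th)])
c0=np.array([.436-.0208-.28*(-.21+.3),-.21])
def box(c,z0,z1,yaw,hx,hy): return (np.array([c[0],c[1],(z0+z1)/2]),R.from_euler('z',yaw).as_matrix(),np.array([hx,hy,(z1-z0)/2]))
BX=[box(c0,.51,.55,th,.02,.32),box(c0,.90,.94,th,.02,.32)]+[box(c0+e*.29*d,0,1.3,th,.028,.028) for e in(-1,1)]
BX+=[box(nest(0,0,0)[:2],0,.29,NY,.101,.055),box(nest(-.056,.08,0)[:2],.25,.292,NY,.056,.03)]
def caps(q):
    p,M=FK(q); sh,el,wr,tc=p
    def seg(a,b,r,n): 
        t=np.linspace(0,1,n)[:,None]; return np.hstack([a+(b-a)*t,np.full((n,1),r)])
    T=lambda *v: tc+M@np.array(v)
    up=seg(sh,el,.075,12)[3:]; fo=seg(el,wr,.068,14)
    tool=np.vstack([seg(wr,T(0,0,-.15),.055,6),seg(T(0,-.06,-.118),T(0,.06,-.118),.04,5),seg(T(0,-.055,-.08),T(0,-.052,-.008),.012,5),seg(T(0,.055,-.08),T(0,.052,-.008),.012,5),[[*T(.066,0,-.171),.035]]])
    return up,fo,tool
def cloud():
    out=[]
    for cam in ("side","scene"):
        i=viewer.camera_info(cam);K=i["intrinsics"];z=np.load(f"pics/{cam}0d.npy"); v,u=np.mgrid[:420,:560]
        P=(np.stack([(u-K[0,2])/K[0,0]*z,-(v-K[1,2])/K[1,1]*z,-z],-1)@i["rotation"].T+i["eye"])[z>0]; out.append(P)
    P=np.vstack(out); P=P[(np.linalg.norm(P,axis=1)<1.4)&(P[:,2]>-.3)]
    P=P[np.linalg.norm(P[:,:2],axis=1)>.16]
    C=np.vstack(caps(Q0)); C[:,3]+=.05
    D=np.linalg.norm(P[:,None]-C[None,:,:3],axis=2)-C[:,3]; P=P[D.min(1)>0]
    t=cKDTree(P); n=np.array([len(x) for x in t.query_ball_point(P,.02)]); P=P[n>5]
    _,ix=np.unique((P/.01).astype(int),axis=0,return_index=True); return cKDTree(P[ix])
Q0=np.array(env.sense()["joint_positions"]); TR=cloud()
def clear(q,m=.018):
    up,fo,tool=caps(q); A=np.vstack([up,fo,tool]); best=1.
    for c,Rb,h in BX:
        e=np.abs((A[:,:3]-c)@Rb)-h
        dd=np.linalg.norm(np.maximum(e,0),axis=1)+np.minimum(e.max(1),0)-A[:,3]; best=min(best,dd.min())
    B=np.vstack([fo,tool]); best=min(best,(B[:,2]-B[:,3]).min()-.01)
    best=min(best,(np.linalg.norm(tool[:,None,:3]-up[None,:,:3],axis=2)-tool[:,None,3]-.085).min())
    h=np.linalg.norm(B[:,:2],axis=1)-.1-B[:,3]; best=min(best,np.where(B[:,2]<.4,h,1)[14:].min())
    if best<m: return best
    return min(best,(TR.query(A[:,:3])[0]-A[:,3]+.008).min())
ok=lambda q,m=.018: (q>=LO).all() and (q<=HI).all() and clear(q,m)>m
def edge(a,b,st=.06,m=.018):
    n=int(np.ceil(np.abs(b-a).max()/st))+1
    return all(ok(a+(b-a)*t,m) for t in np.linspace(0,1,n+1)[1:])
def IK(pos,Rm,q0):
    def f(q):
        p,M=FK(q); return np.r_[p[3]-pos,.3*R.from_matrix(M.T@Rm).as_rotvec(),.01*(q-q0)*0]
    r=least_squares(f,np.clip(q0,LO,HI),bounds=(LO,HI),max_nfev=60); return r.x if r.cost<1e-8 else None
def tooldown(sgn): y=sgn*NR[:,1]; z=np.array([0,0,-1.]); return np.column_stack([np.cross(y,z),y,z])
def cost(path): return sum((np.abs(b-a)/VM).max() for a,b in zip(path,path[1:]))
def rrt(a,goals,rng,tmax):
    T=[[a],list(goals)]; Pa=[[-1],[-1]*len(goals)]; t0=time.time(); s=0
    def ext(i,q,greedy):
        while True:
            N=np.array(T[i]); j=np.argmin((((N-q)/VM)**2).sum(1)) if not greedy or greedy==1 else len(N)-1
            dv=q-N[j]; L=np.abs(dv).max(); st=N[j]+dv*min(1,.3/max(L,1e-9))
            if not edge(N[j],st): return None
            T[i].append(st); Pa[i].append(j)
            if L<=.3: return len(T[i])-1
            if not greedy: return len(T[i])-1
            greedy=2
    while time.time()-t0<tmax:
        r=rng.uniform(LO,HI); i=ext(s,r,0)
        if i is not None:
            j=ext(1-s,T[s][i],1)
            if j is not None:
                def tr(w,n):
                    o=[]
                    while n!=-1: o.append(T[w][n]); n=Pa[w][n]
                    return o
                x,y=tr(s,i),tr(1-s,j)
                return x[::-1]+y[1:] if s==0 else y[::-1]+x[1:]
        s=1-s
def short(p,rng,n=250):
    p=list(p)
    for _ in range(n):
        if len(p)<3: break
        i=rng.integers(0,len(p)-1); j=rng.integers(0,len(p)-1)
        if i>j:i,j=j,i
        a=p[i]+(p[i+1]-p[i])*rng.random() ; b=p[j]+(p[j+1]-p[j])*rng.random()
        if i==j: continue
        new=p[:i+1]+[a,b]+p[j+1:]
        if cost(new)<cost(p)-1e-3 and edge(a,b): p=new
    i=0
    while i<len(p)-2:
        if edge(p[i],p[i+2]) and cost([p[i],p[i+2]])<=cost(p[i:i+3])+.05: p.pop(i+1)
        else: i+=1
    return p
if __name__=="__main__":
    rng=np.random.default_rng(int(sys.argv[1])); print("start clear",clear(Q0),len(TR.data))
    G=[]
    t0=time.time()
    while time.time()-t0<60 and len(G)<24:
        q=IK(nest(-.097,.06,.065),tooldown(rng.choice([-1,1])),rng.uniform(LO,HI))
        if q is None: continue
        c=clear(q)
        if c>.018: G.append(q)
    print(len(G)); print(np.array(G)[:12])
    best=None; t0=time.time()
    while G and time.time()-t0<300:
        p=rrt(Q0,G,rng,60)
        if p is None: print("no path"); continue
        p=short(p,rng); print(len(p),cost(p),p[-1])
        if best is None or cost(p)<cost(best): best=p; np.save(f"path{sys.argv[1]}.npy",np.array(p))
    if best is not None: print(np.array(best),[round(clear(q),3) for q in best])
E
nproc; for s in 1 2 3; do OMP_NUM_THREADS=1 timeout 500 python3 plan.py $s > plan$s.log 2>&1 & done; wait; tail -n 25 plan?.log
```

```text
4
==> plan1.log <==
this script no longer has the robot
Exception ignored in: <_io.TextIOWrapper mode='rw' encoding='UTF-8'>
Traceback (most recent call last):
BrokenPipeError: [Errno 32] Broken pipe

==> plan2.log <==
start clear 0.1986167419858801 43891
24
[[ 0.98   0.337 -1.025  1.724  0.302  1.252  0.229]
 [ 0.595  0.216 -0.518  1.744  0.114  1.211 -2.749]
 [-0.311  0.167  0.528  1.799 -0.09   1.199  0.589]
 [-0.182  0.163  0.378  1.792 -0.064  1.198  0.561]
 [ 0.475  0.198 -0.376  1.751  0.077  1.207  0.424]
 [ 0.927  0.31  -0.947  1.726  0.265  1.241  0.262]
 [ 0.728  0.243 -0.682  1.737  0.162  1.219 -2.791]
 [ 1.027  0.368 -1.101  1.722  0.343  1.264  0.194]
 [ 0.374  0.187 -0.259  1.758  0.051  1.204  0.447]
 [ 1.129  0.476 -1.3    1.718  0.474  1.316  0.078]
 [ 0.75   0.249 -0.71   1.735  0.172  1.221 -2.799]
 [ 0.912  0.303 -0.924  1.727  0.254  1.239  0.271]]
no path
no path
no path
no path
no path

==> plan3.log <==
this script no longer has the robot
Exception ignored in: <_io.TextIOWrapper mode='rw' encoding='UTF-8'>
Traceback (most recent call last):
BrokenPipeError: [Errno 32] Broken pipe
```

```bash
python3 - <<'E'
from station import env, viewer
import pickle
pickle.dump((env.sense()["joint_positions"],{c:viewer.camera_info(c) for c in("side","scene")}),open("cache.pkl","wb"))
E
sed -i 's/^from station import env, viewer/import pickle\nQC,CI=pickle.load(open("cache.pkl","rb"))/; s/viewer.camera_info(cam)/CI[cam]/; s/env.sense()\["joint_positions"\]/QC/' plan.py
cat > via.py <<'E'
import plan; from plan import *
seed=int(sys.argv[1]); rng=np.random.default_rng(seed); M=.01
n=np.array([np.cos(th),np.sin(th),0]); dd=np.array([*d,0])
V=[];t0=time.time();fail=[]
while time.time()-t0<50 and len(V)<10:
    pos=np.array([*c0,0])+rng.uniform(-.04,.12)*n+rng.uniform(-.2,.2)*dd; pos[2]=rng.uniform(.64,.8)
    z=R.from_euler('zy',[th+rng.uniform(-.9,.9),rng.uniform(-.3,.7)]).apply([1,0,0])
    y=np.cross([0,0,1],z)*rng.choice([-1,1]); y/=np.linalg.norm(y); Rm=np.column_stack([np.cross(y,z),y,z])
    q=IK(pos,Rm,rng.uniform(LO,HI))
    if q is None: continue
    c=clear(q,M)
    if c>M: V.append(q)
    else: fail.append(c)
print("via",len(V),"fails",len(fail),np.sort(fail)[-5:]); print(np.array(V))
G=[];t1=time.time()
while time.time()-t1<20 and len(G)<10:
    q=IK(nest(-.097,.06,.065),tooldown(rng.choice([-1,1])),rng.uniform(LO,HI))
    if q is not None and clear(q)>.018: G.append(q)
best=None
while V and time.time()-t0<300:
    v=V[rng.integers(len(V))]
    a=rrt(v,G,rng,15); b=rrt(Q0,[v],rng,15) if a else None
    print("goal",bool(a),"start",bool(b),v,flush=True)
    if a and b:
        p=short(b+a[1:],rng,150); print(len(p),cost(p),flush=True)
        if best is None or cost(p)<cost(best): best=p; np.save(f"path{seed}.npy",np.array(p))
E
sed -i 's/m=.018/m=.012/g' plan.py
for s in 1 2 3 4; do OMP_NUM_THREADS=1 timeout 310 python3 via.py $s > via$s.log 2>&1 & done; sleep 150; for s in 1 2 3 4; do grep -v '^\[\| \[' via$s.log; done; grep -h -A4 via via1.log
```

```text
5 0.6868557783538463
via 10 fails 8 [-0.002  0.001  0.004  0.004  0.009]
[[ 0.54  -0.088  0.432  1.438 -1.035  1.619 -0.216]
 [ 2.123  0.373 -1.17   1.529 -1.164  1.462  0.096]
 [ 1.618  0.081 -0.718  1.513 -1.181  1.443 -0.042]
 [ 2.348  0.216 -1.354  1.678 -1.083  1.444  0.121]
```

```bash
sleep 60; grep -h "goal\|^[0-9]" via?.log | cut -c1-40; cat > show.py <<'E'
import glob; from plan import *
for f in sorted(glob.glob("path*.npy")):
    p=np.load(f); print(f,cost(p)); print(p)
    for a,b in zip(p,p[1:]):
        for t in np.linspace(0,1,6)[:-1]:
            q=a+(b-a)*t; x,M=FK(q); print("el",x[1],"wr",x[2],"tcp",x[3],"z",M[:,2],"cl",round(clear(q),3))
E
python3 show.py
```

```text
goal True start False [-0.022 -0.176  1.
goal False start False [ 0.54  -0.088  0
goal True start False [ 2.071  0.613 -1.
goal True start True [ 0.54  -0.088  0.4
5 0.6868557783538463
goal True start False [-0.022 -0.176  1.
goal False start False [ 2.071  0.613 -1
goal False start False [-0.094 -0.255  1
goal True start False [ 1.618  0.081 -0.
goal True start False [ 2.101  0.598 -1.
goal True start True [ 0.594 -0.142  0.3
6 0.6900874971551831
goal True start True [ 0.103 -0.064  1.1
6 0.7438740070991345
path1.npy 0.6868557783538463
[[ 1.266  0.468 -0.012  1.603  0.006  1.071 -0.056]
 [ 0.76   0.06   0.417  1.501 -0.833  1.523 -0.245]
 [ 0.619 -0.026  0.484  1.472 -0.985  1.593 -0.302]
 [ 0.123  0.187  0.547  1.552 -0.578  1.432  0.038]
 [-0.262  0.165  0.47   1.797 -0.08   1.198  0.578]]
el [ 0.041 -0.233  0.771] wr [ 0.168 -0.628  0.544] tcp [ 0.168 -0.628  0.215] z [-0. -0. -1.] cl 0.199
el [ 0.049 -0.192  0.788] wr [ 0.186 -0.606  0.606] tcp [ 0.225 -0.598  0.279] z [ 0.119  0.024 -0.993] cl 0.156
el [ 0.049 -0.151  0.803] wr [ 0.197 -0.578  0.667] tcp [ 0.283 -0.561  0.349] 
[... 1250 characters left out ...]
4  0.388 -0.772] cl 0.04
el [ 0.065 -0.046  0.821] wr [ 0.405 -0.372  0.779] tcp [ 0.538 -0.248  0.504] z [ 0.401  0.377 -0.835] cl 0.02
el [ 0.091 -0.042  0.818] wr [ 0.455 -0.337  0.751] tcp [ 0.553 -0.222  0.458] z [ 0.297  0.348 -0.889] cl 0.017
el [ 0.092 -0.035  0.818] wr [ 0.477 -0.295  0.73 ] tcp [ 0.548 -0.196  0.424] z [ 0.214  0.3   -0.93 ] cl 0.02
el [ 0.092 -0.028  0.819] wr [ 0.495 -0.25   0.709] tcp [ 0.541 -0.171  0.392] z [ 0.14   0.239 -0.961] cl 0.023
el [ 0.092 -0.021  0.819] wr [ 0.507 -0.204  0.688] tcp [ 0.533 -0.149  0.364] z [ 0.077  0.167 -0.983] cl 0.032
el [ 0.091 -0.014  0.819] wr [ 0.515 -0.158  0.668] tcp [ 0.525 -0.13   0.339] z [ 0.03   0.086 -0.996] cl 0.043
```

```bash
cat > opt.py <<'E'
from plan import *
import cv2, glob
D=TR.data
m=(D[:,2]>.54)&(D[:,2]<.556)&(D[:,1]>-.45)&(D[:,1]<-.1)&(D[:,0]>.34)&(D[:,0]<.5)
Q=D[m]; print("bar top",m.sum(),cv2.minAreaRect((Q[:,:2]*1000).astype(np.float32)),"model c",c0,"ang",np.degrees(th))
for nm,c in (("postR",c0-.29*d),("postL",c0+.29*d)):
    g=D[(np.linalg.norm(D[:,:2]-c,axis=1)<.06)&(D[:,2]>.15)&(D[:,2]<.48)]; print(nm,c,len(g),g.min(0) if len(g) else '',g.max(0) if len(g) else '')
g=D[(D[:,2]>.85)&(np.abs(D[:,0]-.4)<.15)&(D[:,1]<.1)&(D[:,1]>-.55)]; print("upper",len(g),g.min(0) if len(g) else '',g.max(0) if len(g) else '')
def mc(p,st=.05):
    o=1
    for a,b in zip(p,p[1:]):
        n=int(np.ceil(np.abs(b-a).max()/st))
        for t in np.linspace(0,1,n+1)[:-1]: o=min(o,clear(a+(b-a)*t,-1))
    return o
rng=np.random.default_rng(0); best=None
for f in glob.glob("path*.npy"):
    p=list(np.load(f)); c=mc(p); t0=time.time()
    while time.time()-t0<60:
        q=[x.copy() for x in p]; i=rng.integers(1,len(q)-1); q[i]=np.clip(q[i]+rng.normal(0,.08,7),LO,HI)
        if cost(q)>1.6: continue
        e=mc(q)
        if e>c: p,c=q,e
    print(f,c,cost(p),p[-1])
    if best is None or c>best[0]: best=(c,p)
np.save("best.npy",np.array(best[1])); print(best)
E
OMP_NUM_THREADS=2 python3 opt.py
```

```text
bar top 308 ((393.6363525390625, -285.1175231933594), (74.19745635986328, 345.4851379394531), 14.968446731567383) model c [ 0.39 -0.21] ang 15.642246457208728
postR [ 0.468 -0.489] 493 [ 0.447 -0.516  0.154] [ 0.495 -0.456  0.48 ]
postL [0.312 0.069] 862 [0.285 0.046 0.153] [0.345 0.11  0.48 ]
upper 0  
path1.npy 0.03244252611000334 0.791667549905209 [-0.262  0.165  0.47   1.797 -0.08   1.198  0.578]
(np.float64(0.03244252611000334), [array([ 1.266,  0.468, -0.012,  1.603,  0.006,  1.071, -0.056]), array([ 0.776,  0.036,  0.56 ,  1.685, -0.936,  1.365, -0.184]), array([ 0.68 , -0.188,  0.58 ,  1.589, -0.918,  1.614, -0.175]), array([ 0.054,  0.098,  0.553,  1.575, -0.585,  1.204,  0.181]), array([-0.262,  0.165,  0.47 ,  1.797, -0.08 ,  1.198,  0.578])])
```

```bash
cat > go1.py <<'E'
from station import env, viewer, tip_of
import numpy as np, cv2
np.set_printoptions(precision=4,suppress=True,linewidth=150)
for q in np.load("best.npy")[1:]:
    env.goto_joints(q.tolist()); s=env.sense(); print(round(s["t"],2),s["ee_pos"],s["wrist_force"],np.abs(s["joint_positions"]-q).max())
print(s["tcp_rot"])
for c in ("side","wrist","scene"):
    s=env.sense(); p,d=viewer.read_camera(c); cv2.imwrite(f"pics/{c}1.png",p[:,:,::-1]); np.savez(f"pics/{c}1.npz",d=d,p=s["ee_pos"],R=s["tcp_rot"],rgb=p)
    for n in ("nest","slot","stop_face","thumb_bar","tongue","panel"):
        r=tip_of(c,n); print(c,n,[(np.round(x["at"],4),round(x["score"],2)) for x in r[:1]])
E
python3 go1.py; python3 -c "
import cv2,numpy as np
a=cv2.imread('pics/side1.png');b=cv2.imread('pics/wrist1.png')
cv2.imwrite('pics/m1.png',np.hstack([cv2.resize(a,(400,300)),cv2.resize(b,(400,300))]))"
```

```text
2.6 [ 0.3548 -0.4684  0.5528] [-0.5342  0.5423  0.0609] 0.0009904633291945159
3.44 [ 0.3142 -0.3346  0.7081] [ 0.8473  0.039  -0.7028] 0.0017370974675103845
4.82 [ 0.599  -0.2324  0.5092] [-0.5595 -0.0489  0.5174] 0.0017563628068774095
5.75 [ 0.518  -0.1132  0.3193] [-0.1764 -0.1753  0.0837] 0.0018724674994091695
[[-0.3351  0.9422  0.003 ]
 [ 0.9422  0.3351  0.0001]
 [-0.0009  0.0028 -1.    ]]
side nest [(array([ 0.4942, -0.2209,  0.2488]), 0.91)]
side slot [(array([ 0.4595, -0.1397,  0.2577]), 0.77)]
side stop_face [(array([ 0.5273, -0.3054,  0.2694]), 0.95)]
side thumb_bar [(array([ 0.5593, -0.1407,  0.2831]), 0.81)]
side tongue [(array([ 0.5357, -0.2763,  0.2723]), 0.56)]
side panel [(array([ 0.4856, -0.1948,  0.2681]), 0.95)]
wrist nest []
wrist slot []
wrist stop_face []
wrist thumb_bar [(array([ 0.5616, -0.1401,  0.2765]), 0.73)]
wrist tongue []
wrist panel [(array([ 0.4804, -0.1964,  0.2679]), 0.66)]
scene nest [(array([ 0.4943, -0.222 ,  0.2507]), 0.85)]
scene slot [(array([ 0.4658, -0.1404,  0.2572]), 0.88)]
scene stop_face [(array([ 0.5222, -0.3089,  0.2753]), 0.73)]
scene thumb_bar [(array([ 0.5583, -0.1408,  0.2833]), 0.68)]
scene tongue [(array([ 0.5379, -0.2778,  0.2663]), 0.87)]
scene panel [(array([ 0.486 , -0.2001,  0.271 ]), 0.91)]
```

View pics/m1.png

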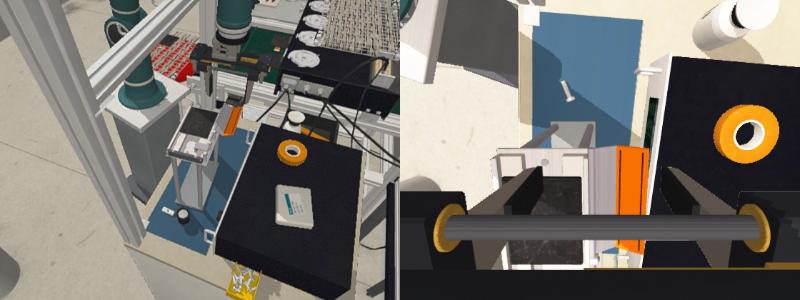

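The arm passed through the opening cleanly. In the wrist view (right half) the open channel end is at about row 148, the panel's near edge at about row 177 and the orange bar at (630,200). The tips hang above either side. Now I'll refine the nest pose from the wrist depth.

```bash
cat > prof.py <<'E'
import numpy as np, pickle
from scipy.spatial.transform import Rotation as R
from scipy.optimize import least_squares
np.set_printoptions(precision=1,suppress=True,linewidth=170)
from station import viewer
def load(cam):
    z=np.load(f"pics/{cam}1.npz"); d=z["d"]; i=viewer.camera_info(cam);K=i["intrinsics"]; v,u=np.mgrid[:420,:560]
    C=np.stack([(u-K[0,2])/K[0,0]*d,-(v-K[1,2])/K[1,1]*d,-d],-1)
    if cam=="wrist":
        T=i["T_tool_cam"]; P=(C@T[:3,:3].T+T[:3,3])@z["R"].T+z["p"]
    else: P=C@i["rotation"].T+i["eye"]
    return P[d>0],z["rgb"][d>0].astype(int)
for yaw,o in ((-1.225,[.494,-.223,.253]),):
  for cam in ("wrist","side","scene"):
    P,c=load(cam); Q=(P-o)@R.from_euler('z',yaw).as_matrix()*1000
    m=(np.abs(Q[:,0])<125)&(np.abs(Q[:,1])<130)&(Q[:,2]>-12)&(Q[:,2]<60); Q=Q[m];c=c[m]
    print(cam,len(Q))
    for x0 in ((-98,-86),(-60,-30),(40,52),(92,100)):
        s=Q[(Q[:,0]>x0[0])&(Q[:,0]<x0[1])]
        print(x0,[(int(y),len(t),round(float(np.median(t)),1)) for y in range(-60,60,3) for t in [s[(s[:,1]>=y)&(s[:,1]<y+3)][:,2]] if len(t)>2])
    k=(c.max(1)<70)&(np.abs(Q[:,1])<36)&(Q[:,2]>15)&(Q[:,2]<32); g=Q[k]
    if len(g)>20: print("panel x",np.percentile(g[:,0],[0,2,50,98,100]),"y",np.percentile(g[:,1],[0,2,98,100]),"z",np.median(g[:,2]))
    k=(c[:,0]>190)&(c[:,1]<140)&(c[:,2]<70); g=Q[k]
    if len(g)>20: print("bar x",np.percentile(g[:,0],[0,2,50,98,100]),"y",np.percentile(g[:,1],[0,2,50,98,100]),"z",np.percentile(g[:,2],[2,50,98]))
    g=Q[(Q[:,2]>19)&(Q[:,2]<29)&(Q[:,1]<-38)&(Q[:,1]>-52)&(np.abs(Q[:,0])<80)]
    if len(g)>20: pf=np.polyfit(g[:,0],g[:,1],1); print("rail-: slope",pf[0].round(4),"y0",pf[1].round(2),"z",np.median(g[:,2]),np.percentile(g[:,1]-np.polyval(pf,g[:,0]),[2,98]))
    g=Q[(np.abs(Q[:,1])<41)&(Q[:,0]<-85)&(Q[:,2]>-8)]
    if len(g)>20: print("open end x",np.percentile(g[:,0],[1,3,10]))
E
python3 prof.py
```

```text
wrist 23311
(-98, -86) [(-48, 52, 23.7), (-45, 81, 23.9), (-42, 144, 17.6), (-39, 69, 16.0), (-36, 67, 15.9), (-33, 69, 16.0), (-30, 63, 15.9), (-27, 70, 15.9), (-24, 67, 15.9), (-21, 154, 8.2), (-18, 57, 4.0), (-15, 60, 4.0), (-12, 57, 4.1), (-9, 52, 3.8), (-6, 49, 4.0), (-3, 58, 5.0), (0, 61, 4.9), (3, 66, 4.0), (6, 61, 3.9), (9, 57, 3.7), (12, 62, 4.0), (15, 59, 3.9), (18, 24, 16.0), (21, 64, 15.9), (24, 66, 16.0), (27, 68, 15.9), (30, 70, 15.9), (33, 67, 16.0), (36, 63, 16.0), (39, 52, 16.1), (42, 78, 23.9), (45, 50, 31.9), (48, 87, 34.3), (51, 85, 32.9), (54, 71, 30.0), (57, 84, 28.4)]
(-60, -30) [(-15, 6, 22.5), (-12, 30, 23.1), (-9, 56, 23.2), (-6, 86, 23.1), (-3, 96, 23.1), (0, 93, 23.2), (3, 96, 23.0), (6, 94, 23.1), (9, 97, 23.2), (12, 97, 23.0), (15, 90, 23.3), (18, 96, 23.3), (21, 95, 23.3), (24, 96, 23.1), (27, 93, 23.1), (30, 95, 23.3), (33, 95, 23.0), (36, 119, 22.1), (39, 87, 16.2), (42, 94, 24.0), (45, 58, 32.1), (48, 77, 34.2), (51, 69, 32.5), (54, 72, 30.2), (57, 96, 28.6)]
(40, 52) [(-21, 3, 3.5), (-18, 4, 4.0), (-15, 3, 3.7), (-12, 5, 4.2), (-9, 4, 3.4), (-6, 3, 
[... 3263 characters left out ...]
.0), (-18, 10, 20.6), (-15, 14, 21.0), (-12, 12, 21.3), (-9, 10, 20.7), (-6, 17, 21.2), (-3, 8, 21.0), (0, 15, 21.2), (3, 14, 21.1), (6, 7, 20.9), (9, 16, 20.8), (12, 12, 21.3), (15, 13, 20.2), (18, 15, 21.1), (21, 8, 21.0), (24, 11, 21.2), (27, 10, 21.2), (30, 8, 21.6), (33, 11, 21.3), (36, 8, 21.3), (39, 8, 20.1), (42, 9, 14.4), (45, 9, 21.9), (48, 11, 30.2), (51, 10, 31.9), (54, 10, 29.3), (57, 10, 27.9)]
(40, 52) [(-39, 4, 14.3), (-33, 4, 14.0), (-27, 4, 13.4), (-21, 4, 14.1), (24, 5, 14.3), (30, 5, 14.2), (36, 3, 14.0), (42, 4, 17.6), (48, 6, 26.2), (54, 5, 32.2), (57, 5, 31.0)]
(92, 100) []
rail-: slope 0.0032 y0 -41.73 z 22.073273151050397 [-2.9  2.7]
open end x [-106.7 -105.8 -104.5]
```

```bash
cat > fine.py <<'E'
import re
exec(open("prof.py").read().split("for yaw,o in")[0])
z=np.load("pics/wrist1.npz"); P,c=load("wrist")
T=(P-z["p"])@z["R"]*1000
f=T[(np.abs(T[:,1])<75)&(np.abs(T[:,1])>35)&(T[:,2]>-70)&(T[:,2]<6)&(np.abs(T[:,0])<25)]
for lo in (-40,-30,-20,-10,-5,-2,0):
    for s in (-1,1):
        g=f[(f[:,2]>=lo)&(f[:,2]<lo+(10 if lo<-10 else 5 if lo<-5 else 3))&(f[:,1]*s>0)]
        if len(g)>2: print("tip",lo,s,len(g),"y",np.percentile(g[:,1],[2,25,50,75,98]),"x",np.percentile(g[:,0],[0,2,50,98,100]),"z",g[:,2].max())
Q=(P-[.494,-.223,.253])@R.from_euler('z',-1.225).as_matrix()*1000
def edge(x0,x1,lo,hi,y0,y1):
    s=Q[(Q[:,0]>x0)&(Q[:,0]<x1)&(Q[:,1]>y0)&(Q[:,1]<y1)]
    a=s[np.abs(s[:,2]-lo)<1.5][:,1]; b=s[np.abs(s[:,2]-hi)<1.5][:,1]
    return [round(float(v),1) for v in (np.percentile(a,[1,99]).tolist()+np.percentile(b,[1,99]).tolist())] if len(a)>3 and len(b)>3 else None
for x0 in (-104,-98,-92,-86):
    print(x0,"slot+",edge(x0,x0+6,4,16,10,30),"slot-",edge(x0,x0+6,4,16,-30,-10),"rail+ in",edge(x0,x0+6,16,24,30,46),"rail- in",edge(x0,x0+6,16,24,-46,-30))
for x0 in (-80,-60,-40,-20,0): print(x0,"panel+/rail+",edge(x0,x0+20,23.1,24,20,46),"runner",edge(x0,x0+20,16,24,37,46))
for y0 in (-30,-15,0,15,28):
    s=Q[(Q[:,1]>y0)&(Q[:,1]<y0+8)&(np.abs(Q[:,2]-23.1)<1)&(Q[:,0]<-60)]; print("panel edge y",y0,np.sort(s[:,0])[:8:2] if len(s) else '')
    s=Q[(Q[:,1]>y0)&(Q[:,1]<y0+8)&(np.abs(Q[:,2]-16)<1)&(Q[:,0]<-60)]; print(" runner start/end",np.percentile(s[:,0],[0,2,98,100]) if len(s) else '')
s=Q[(Q[:,0]<-95)&(Q[:,0]>-115)&(Q[:,2]>-5)&(Q[:,2]<26)&(np.abs(Q[:,1])<48)]
for lo in range(-4,26,3): 
    g=s[(s[:,2]>=lo)&(s[:,2]<lo+3)]; print(lo,len(g),np.percentile(g[:,0],[0,5,50]) if len(g) else '')
o=Q[(c[m] if False else c)[:,0]>0]
k=(c[:,0]>190)&(c[:,1]<140)&(c[:,2]<70)&(np.abs(Q[:,0])<125)&(Q[:,1]>60)&(Q[:,1]<115)&(Q[:,2]>10); g=Q[k]
for y0 in range(72,104,4):
    h=g[(g[:,1]>=y0)&(g[:,1]<y0+4)]; print("bar",y0,len(h),np.percentile(h[:,0],[0,1,99,100]) if len(h) else '',np.median(h[:,2]) if len(h) else '')
E
python3 fine.py
```

```text
tip -40 -1 570 y [-59.9 -52.7 -46.5 -46.2 -45.9] x [-8.4 -7.2 10.7 12.3 12.7] z -30.00555935928345
tip -40 1 567 y [45.4 45.7 46.  52.2 59.6] x [-8.8 -7.4 10.5 12.2 12.6] z -30.0018424995009
tip -30 -1 449 y [-59.1 -51.8 -46.4 -46.2 -45.9] x [-8.1 -7.6 10.1 12.1 12.4] z -20.118493467213685
tip -30 1 446 y [45.4 45.7 45.9 51.7 58.7] x [-8.5 -7.5 10.  12.1 12.3] z -20.004013400238186
tip -20 -1 362 y [-58.1 -51.2 -46.4 -46.2 -45.9] x [-8.5 -7.5  8.9 12.1 12.6] z -10.020375053401816
tip -20 1 356 y [45.4 45.7 45.9 51.2 57.6] x [-8.5 -7.8  9.3 12.1 12.3] z -10.000822253814267
tip -10 -1 155 y [-57.4 -50.2 -46.3 -46.2 -45.9] x [-8.4 -7.8  8.4 12.2 12.4] z -5.010752869651194
tip -10 1 154 y [45.5 45.7 45.9 49.4 57. ] x [-8.5 -7.7  8.8 12.1 12.1] z -5.021615328589426
tip -5 -1 77 y [-56.7 -50.1 -46.4 -46.1 -46. ] x [-7.9 -7.4  9.4 12.1 12.3] z -2.0089211595678687
tip -5 1 84 y [45.4 45.6 45.8 48.5 55.9] x [-8.3 -7.5  6.7 12.1 12.2] z -2.0090707681027795
tip -2 -1 33 y [-53.7 -48.7 -46.4 -46.2 -46.1] x [-8.  -7.5  8.9 11.9 11.9] z 0.04990823256711062
tip -2 1 28 y [45.6 45.8 46.  51.  54.1] 
[... 1344 characters left out ...]
07.3 -106.7 -103. ]
5 147 [-106.1 -104.9 -101.8]
8 89 [-102.4 -102.1 -101.8]
11 100 [-102.3 -102.2 -101.8]
14 588 [-102.2 -101.9  -98.9]
17 71 [-102.1 -102.   -99.3]
20 52 [-102.1 -102.  -100.1]
23 138 [-101.9 -101.6  -98.5]
bar 72 320 [-118.4 -117.8  -41.9  -41. ] 21.39136409476125
bar 76 394 [-113.6 -113.4   -9.2   -5.6] 23.227186341591683
bar 80 615 [-113.6 -113.    -7.2   -5.3] 24.835428418462534
bar 84 659 [-113.9 -113.4   -5.3   -2.7] 26.77174502619878
bar 88 682 [-113.9 -113.2   -4.5   -2.6] 28.745642682147242
bar 92 699 [-114.  -113.3   -4.2   -3.3] 30.65526357115861
bar 96 505 [-113.7 -113.5   -3.9   -3. ] 32.87751051322751
bar 100 315 [-113.6 -113.    -4.4   -3.7] 33.49756864865644
```

Finger faces as seen by the wrist camera are biased +2.2 mm in tool x. Corrected for that, the nest pose holds to under 1 mm, the panel's near edge is at x ≈ −79.5 and the tips span 46 to 55 mm. I'll stand the tool at nest y 38.5: bar tip at 84.5 to 94, slot tip at −17 to −7.

```bash
cat > h.py <<'E'
from station import env, viewer, tip_of, workorder
import numpy as np, cv2
from scipy.spatial.transform import Rotation as R
np.set_printoptions(precision=2,suppress=True,linewidth=150)
NR=R.from_euler('z',-1.225).as_matrix(); NO=np.array([.494,-.223,.253])
RT=np.column_stack([-NR[:,0],NR[:,1],[0,0,-1.]])
def to(x,y,z,rate,off=np.zeros(3)):
    env.movel((NO+NR@((np.array([x,y,z])+off)/1000)).tolist(),RT.tolist(),rate)
def st(tag=""):
    s=env.sense(); p=(s["ee_pos"]-NO)@NR*1000; f=s["wrist_force"]@NR; print(tag,"t",round(s["t"],2),"nest mm",p,"F",f,"M",s["moment"]@NR,"tilt",R.from_matrix(RT.T@s["tcp_rot"]).as_rotvec()*1000); return p,f
def pic(cam,n):
    p,d=viewer.read_camera(cam); cv2.imwrite(f"pics/{n}.png",p[:,:,::-1]); return p,d
E
python3 - <<'E'
from h import *
st(); to(-95,38.5,65,.08); env.pause(.3); st("over")
to(-95,38.5,40,.08); env.pause(.2); p,f=st("near")
if abs(p[1]-38.5)<2 and abs(p[0]+95)<2:
    for z in (30,22,17,13):
        to(-95,38.5,z,.05); p,f=st(z)
        if abs(f[2])>25: print("STOP"); break
    env.pause(.2); st("end")
a,_=pic("side","s2"); 
for c in ("side","scene"):
    if c=="scene": viewer.read_camera(c)
    for n in ("tongue","thumb_bar"): print(c,n,[((np.array(r["at"])-NO)@NR*1000,round(r["score"],2)) for r in tip_of(c,n)[:1]])
b,_=pic("wrist","w2")
cv2.imwrite("pics/m2.png",np.hstack([cv2.resize(a[80:200,200:360],(400,300),interpolation=cv2.INTER_CUBIC),cv2.resize(b,(400,300))])[:,:,::-1])
E
```

```text
t 6.8 nest mm [-97.02  60.    64.97] F [-0.3   0.25  0.16] M [ 0.14 -0.05  0.02] tilt [ 0.06  0.01 -0.05]
over t 7.52 nest mm [-95.08  38.72  64.95] F [-0.76 -0.1   0.58] M [0.12 0.01 0.01] tilt [ 0.07 -0.07 -0.32]
near t 8.18 nest mm [-94.83  38.73  40.42] F [-0.38  0.   -0.31] M [ 0.07 -0.03 -0.  ] tilt [-0.76 -0.34  0.01]
30 t 8.53 nest mm [-95.13  38.29  29.6 ] F [ 0.51  0.54 -0.18] M [ 0.1  -0.04 -0.  ] tilt [0.8  0.27 0.01]
22 t 8.84 nest mm [-94.8   38.18  21.8 ] F [ 0.74 -0.58  1.82] M [-0.21 -0.14 -0.02] tilt [ 0.62 -0.01  0.41]
17 t 9.09 nest mm [-94.65  38.33  16.91] F [ 1.22 -1.53  1.96] M [-0.32 -0.27 -0.03] tilt [ 0.14 -0.36  0.5 ]
13 t 9.34 nest mm [-94.76  38.52  12.99] F [ 0.83 -1.7   3.29] M [-0.26 -0.42 -0.03] tilt [-0.17 -0.33  0.28]
end t 9.54 nest mm [-94.78  38.62  13.19] F [ 2.46 -1.73  3.58] M [-0.22 -0.45 -0.07] tilt [-0.43 -0.41  0.1 ]
side tongue [(array([62.9 , 19.11, 29.  ]), 0.82)]
side thumb_bar [(array([-57.7 ,  85.31,  12.4 ]), 0.89)]
scene tongue [(array([67.34, 18.15, 24.9 ]), 0.97)]
scene thumb_bar [(array([-53.84,  81.26,  13.4 ]), 0.84)]
```

View pics/m2.png

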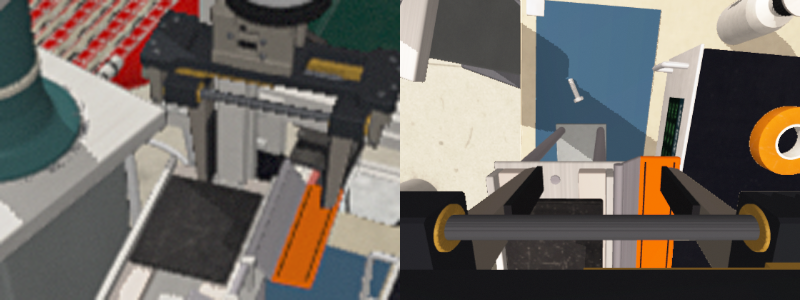

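The bar is pressed nearly level by the right tip (z ≈ 13, 3.5 N). The tongue reads raised to 25 to 29 mm, and the left tip stands in the slot behind the panel. Now I'll push.

```bash
cat > push.py <<'E'
from h import *
for x in (-89,-75,-60,-45,-32):
    to(x,38.5,12,.05); p,f=st(x)
    if abs(f[2])>25 or abs(f[0])>20 or abs(f[1])>20: raise SystemExit("STOP")
env.pause(.2); _,f0=st("pre")
x=-32
while x>-60 and x<-18:
    x+=1.5; to(x,38.5,12,.03); env.pause(.05); p,f=st(x)
    if f[0]<f0[0]-8: print("contact"); break
a,_=pic("side","s3")
for n in ("tongue","panel","thumb_bar"): print(n,[((np.array(r["at"])-NO)@NR*1000,round(r["score"],2)) for r in tip_of("side",n)[:1]])
cv2.imwrite("pics/m3.png",cv2.resize(a[110:240,210:370],(740,600),interpolation=cv2.INTER_CUBIC)[:,:,::-1])
E
python3 push.py
```

```text
-89 t 10.17 nest mm [-89.4   39.03  11.83] F [-0.9   1.24  1.54] M [ 0.34  0.1  -0.01] tilt [-0.42  0.53 -0.47]
-75 t 10.6 nest mm [-73.64  38.47  12.15] F [1.14 0.65 1.62] M [ 0.37 -0.49 -0.1 ] tilt [-0.55 -1.78  1.49]
-60 t 11.05 nest mm [-58.84  38.35  12.07] F [ 0.84 -0.31  2.32] M [ 0.27 -0.41 -0.07] tilt [-0.23 -1.55  1.21]
-45 t 11.5 nest mm [-43.86  38.42  12.08] F [ 1.99 -0.06  2.18] M [ 0.26 -0.37 -0.06] tilt [-0.29 -1.6   1.07]
-32 t 11.91 nest mm [-30.98  38.42  12.04] F [1.52 1.1  2.77] M [ 0.25 -0.34 -0.04] tilt [-0.19 -1.41  0.99]
pre t 12.11 nest mm [-31.3   38.47  12.19] F [ 1.5  -0.71  3.03] M [ 0.31 -0.5  -0.07] tilt [-0.44 -1.22  0.61]
-30.5 t 12.41 nest mm [-30.91  38.35  11.88] F [-1.56 -1.39  2.38] M [0.09 0.12 0.07] tilt [ 0.55  0.7  -0.39]
-29.0 t 12.71 nest mm [-29.6   38.51  11.81] F [-2.65 -1.02  3.11] M [0.1  0.57 0.06] tilt [ 0.45  1.   -0.51]
-27.5 t 13.01 nest mm [-27.4   38.66  12.  ] F [-0.9   1.24  2.36] M [0.35 0.39 0.06] tilt [-0.28 -0.25 -0.01]
-26.0 t 13.31 nest mm [-25.75  38.56  12.03] F [-1.4   1.53  2.56] M [0.28 0.22 0.13] tilt [-0.17 -0.42  0.09]
-24.5 t 13.61 nest mm [-24.41  38.52  12.03] F [-2.19  0.2   2.49] M [0.25 0.36 0.05] tilt [-0.08 -0.09  0.12]
-23.0 t 13.91 nest mm [-24.12  38.53  11.97] F [-5.45 -0.77  4.31] M [ 0.1   1.1  -0.15] tilt [0.4 2.3 0.1]
-21.5 t 14.21 nest mm [-23.91  38.62  11.94] F [-8.39 -0.58  6.32] M [-0.11  1.8  -0.31] tilt [ 0.84  4.7  -0.14]
contact
tongue [(array([65.62, 18.98, 32.  ]), 0.84)]
panel [(array([38.84,  2.48, 16.8 ]), 0.8)]
thumb_bar [(array([-55.95,  84.57,  14.1 ]), 0.61)]
```

View pics/m3.png

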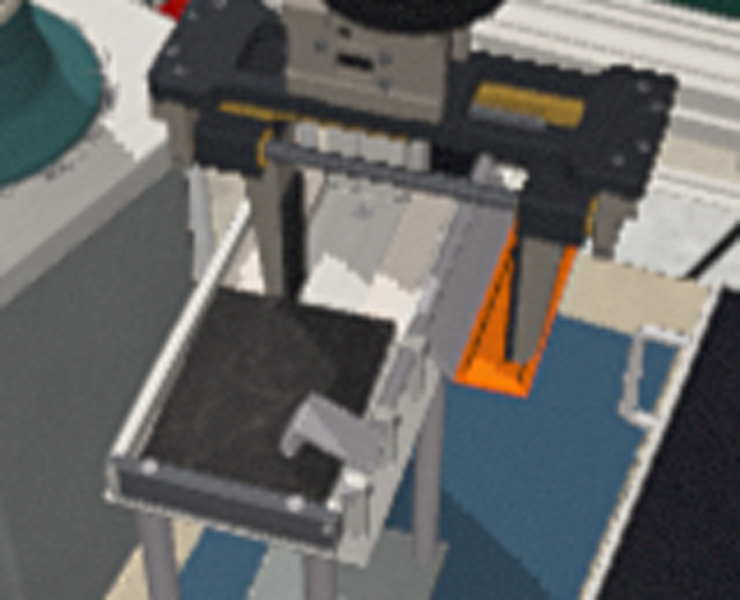

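The panel's far edge is flush against the dark stop at about (240,490), and the tongue is raised over it at about (330,430). Contact came at tool x −24, exactly as predicted. I'll back off 4 mm so the tip doesn't lift the panel, then raise to let go.

```bash
cat > rel.py <<'E'
from h import *
to(-28,38.5,12,.03); env.pause(.2); st("back")
to(-28,38.5,65,.12); env.pause(.4); st("up")
a,_=pic("side","s4")
for n in ("tongue","panel","thumb_bar"): print(n,[((np.array(r["at"])-NO)@NR*1000,round(r["score"],2)) for r in tip_of("side",n)[:1]])
cv2.imwrite("pics/m4.png",cv2.resize(a[110:240,210:370],(740,600),interpolation=cv2.INTER_CUBIC)[:,:,::-1])
E
python3 rel.py
```

```text
back t 14.97 nest mm [-27.3   38.35  12.09] F [ 1.74 -0.02  2.05] M [ 0.24 -0.51 -0.08] tilt [-0.13 -0.93  0.65]
up t 15.97 nest mm [-28.08  38.38  64.66] F [0.22 0.09 0.03] M [ 0.1  -0.05 -0.02] tilt [0.6  0.29 0.04]
tongue [(array([63.37, 20.11, 27.  ]), 0.92)]
panel [(array([33.49,  4.73, 14.7 ]), 0.81)]
thumb_bar [(array([-59.48,  87.44,  18.  ]), 0.65)]
```

View pics/m4.png

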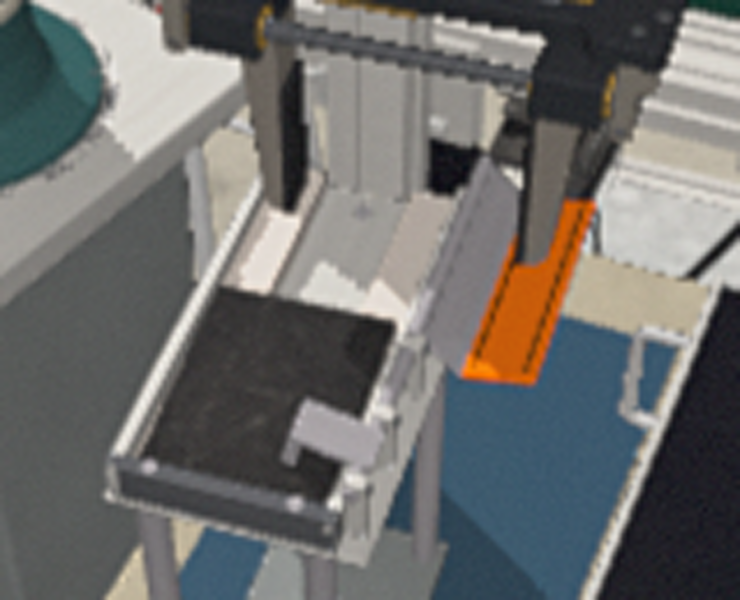

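The panel's edges are at the same pixels as before, so it is still home. The tongue is down on it at about (330,435), the bar is back up, and the fingertips are clear with wrist force near zero. Handing in.

```bash
python3 -c "
from station import workorder
print(workorder.finish_job())"
```

```text
the job is handed in; nothing more can be done
None
```

The job is handed in at about 16 s of the 42 s: the panel is home against the end stop, the tongue is down on it, and the fingertips are clear of everything; no verdict came back.

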